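# Clamp a two-part plaster mould

## Robot

A 7-joint arm with a two-finger parallel gripper is mounted at the origin on the work surface; the furniture and walls round the work are solid. World frame = base frame: x ahead of the robot, y to its left, z up, the work surface at z = 0. Lengths are in m, angles in degrees, forces in N, time in s.
With the tool pointing down it reaches from about 0.35 to 0.9 m from the base axis. Payload 8.1 kg.
Tool frame: the origin (TCP) lies between the finger pads; the fingertips stand 25 mm ahead of it and the grasp point (between the pads) lies 6 mm ahead of it; z points along the fingers, y is the line along which they close (so a half turn about z gives the same grasp; the last joint's range is limited). The gripper opens to 85 mm and grips with 20 to 120 N. Pads are 22 mm wide; open, the fingers measure 114 mm over their backs; the gripper's body (76 mm by 85 mm) begins 54 mm behind the grasp point. The pads swing forward as they close: fully open they stand 13 mm farther back than shut.
Start: joints at [-80.821, 24.895, 1.432, 90.138, -0.665, 64.973, -4.303], TCP at [0.162, 0.604, 0.228] pointing down, gripper open.
Joint ranges: [-149.89, 149.89], [-25.12, 119.58], [-72.63, 75.52], [4.76, 147.25], [-75.54, 255.54], [6.69, 114.76], [-157.13, 157.13]. Speed limits (degrees/s): [127.2, 127.2, 172.46, 172.46, 180, 180, 180].

## Interface

Orientations are given as a 3x3 rotation matrix whose columns are the frame's x, y, z axes.
In Python, from bench import readout, optics, manip gives the robot as it stands.
- The arm moves only by the tool drive_tool, never from a script. Its argument "steps" is a list of rows, each a list of 5 numbers: the shift along the tool's x, y, z scaled (see below), then the turn about the tool's z scaled (see below), then the opening, from 0 (shut) to 1 (fully open). A call has 1 to 20 rows; each row is the pose to reach, as a shift and turn from the pose commanded when the call began, along the tool's axes at that moment; what a row does not reach only later rows make up. The controller multiplies each number of a shift by 0.12 m and each number of a turn by 45 degrees. A row lasts 1/12 s, in which the tool goes at most 41.7 mm and 7.16 degrees, less where a joint would pass 70% of its speed; a pose out of reach is approached as far as the arm can. A call with a number of a shift or a turn outside -1 to 1 is refused whole. A call with a gripper value outside its range is refused whole. The fingers move at their own pace and stop on an object; the grip force is fixed at half the most. Time passes only in rows, so rows that repeat a pose let the fingers close. It gives the time, the measured TCP pose, the force, the opening and the grip force at its end, in the units of the state.
- readout.sense(): the state, without advancing time (a new reading comes with each control period).
- optics.camera(name): name is "side" or "top"; returns a dict with "color" (420x560x3 uint8, red, green, blue), "fx", "fy", "cx", "cy" (pixels), "eye" and "attitude" of the camera in the world. Camera axes: x right, y up, looking along -z (the intrinsics and any distortion apply to the point x, -y, -z); pixel columns grow to the right and rows downward; lengths in m; the calibration is good to about 2 mm. A picture is of the moment at which its call begins. There is no depth.
- manip.hand_in(): hands the job in; it is judged then, once.
The state is a dict: "clock": time; "joints": joint angles; "joint_velocities": joint speeds; "joint_efforts": joint torques, N m; "position": TCP position; "tcp_rot": TCP orientation; "force": force on the tool from outside, world axes, zero at the start; "moment": the same for the moment, N m; "gripper_width": finger opening in m; "grip_force": force on a finger pad.
Only numpy, scipy, OpenCV 4.12 (cv2) and the standard library are available. Lean on these libraries where they do the work, as an engineer would, in place of code of your own. Each camera call takes 0.05 s, during which the arm holds its last target. There are 200 camera calls.

## Task

Complete the plaster mould in the bench clamp: take the larger of the two loose mould halves, stand it upright on the clamp's bed between the sliding jaw and the half already fixed there, in line with it and hollow side towards it, and let go. Then squeeze the clamp's trigger right in against its handle and let it spring fully back, again and again, until the halves are pressed shut and further squeezing moves the jaw no more, so that it grips firmly. Leave it clamped.

Things in the scene. Friction and masses are not known exactly. Their poses are not given: they have to be found in the camera images.
- clamp: Ratchet clamp on a plywood bed 100 mm wide, top at z = 15 mm, fixed to the table. Origin: on the table under the middle of the seam; y along its bar, z up. The fixed plaster half (60 mm wide in x, top z = 95) fills y = 0 to 36 mm, hollow to -y. The loose half belongs at y = -36 to 0, x = 0. Next to -y: sliding jaw, top z = 76, pad facing +y. Housing, handle and trigger at y = -201 to -136.
- squeeze (a point): Where to squeeze: middle of handle plus squeezed trigger, at clamp (0, -172.5, 138) mm, axes as the clamp's. The fixed black handle, 26 mm wide in x, spans y = -17.5 to +2.5 from here, top z = +27; the grey trigger, 20 mm wide, top z = +12, is hinged 66 mm below; its front is at y = +17.5 squeezed, +36 at its tip released. The housing's top is 66 mm below. Fingers close along y.
- mould_half: Larger loose plaster half, 60 mm wide (x), 36 thick (y), 80 high, 0.2 kg, upright. Origin: bottom middle of its mating face, which looks to +y and has a hollow 32 mm wide, 22 deep, open at the top; the block lies at y = -36 to 0. Its flat sides 60 mm apart are good to grasp near the top. In the clamp its axes are parallel to the clamp's. The other loose half, 46 x 28 x 56 mm, belongs elsewhere.
- trigger (a joint): Trigger angle, rad: 0 released (sprung back), 0.22 squeezed parallel to the handle; takes about 10 to 15 N. Each full squeeze and release advances the jaw by about 7 mm; the jaw stays where it was pushed (it can be moved on by hand, not back). When the clamp is tight its drive slips: the trigger still goes in but the jaw stays; more squeezes do no harm.
- jaw (a joint): Sliding jaw, m, grows towards clamp +y: 0 when its pad just touches a half that is fully home (pad face at clamp y = -36 mm). Negative: free gap besides the half's thickness (-0.035 to -0.022 at the start). Positive: the sprung rubber pad is compressed by that much (1.2 N per mm); it is firm from 0.004 on and the drive slips at about 0.0055.
Things that resemble listed ones, but are neither listed nor needed, are in the scene too. What is shaped like the mould_half but green or yellow is not meant.

How it is judged:
By the outcome, as a careful person would: the job done as asked, in the order asked, and still so for the second after the job is handed in, with the robot touching nothing.
It also fails if it takes over 51 s, if anything falls off the work surface, if the arm or the gripper's body presses on something with over 40 N, if the wrist force passes 120 N, or if a joint passes its speed limit or range.

## Working session

There is one attempt and no reset: what is moved stays moved. The work goes in short steps, Python scripts to look and compute and a tool call to move; the robot and the scene stay as the last step left them, time stands still between calls to the robot, and variables do not carry over. Pictures are saved under pics/ and viewed, at most 10 in all, crops included, and the job is handed in when it is done.

Besides the shell and the picture viewer there is one more tool, called after "Call:" as name(argument=value, ...) on one line, values as JSON. drive_tool: Moves the arm, as the interface text tells. Its arguments: {"type":"object","properties":{"steps":{"type":"array"}},"required":["steps"]}

```bash
mkdir -p pics; cat > h.py <<'E'
import numpy as np, cv2
from bench import readout, optics, manip
def cam(n,save=None):
    c=optics.camera(n)
    if save: cv2.imwrite('pics/'+save,c['color'][:,:,::-1])
    return c
def ray(c,u,v):
    A=np.array(c['attitude']); d=A@np.array([(u-c['cx'])/c['fx'],-(v-c['cy'])/c['fy'],-1.]); return np.array(c['eye']),d/np.linalg.norm(d)
def onz(c,u,v,z):
    e,d=ray(c,u,v); return e+d*(z-e[2])/d[2]
def two(c1,p1,c2,p2):
    e1,d1=ray(c1,*p1); e2,d2=ray(c2,*p2)
    s=np.linalg.lstsq(np.c_[d1,-d2],e2-e1,rcond=None)[0]
    a,b=e1+s[0]*d1,e2+s[1]*d2; return (a+b)/2,np.linalg.norm(a-b)
def proj(c,P):
    q=np.array(c['attitude']).T@(np.array(P)-c['eye']); return np.array([c['cx']+c['fx']*q[0]/-q[2],c['cy']-c['fy']*q[1]/-q[2]])
E
python3 - <<'E'
from h import *
for n in('side','top'):
    c=cam(n,n+'0.png'); print(n,{k:(np.round(v,4).tolist()) for k,v in c.items() if k!='color'}, [k for k in c])
s=readout.sense(); print({k:np.round(v,3).tolist() for k,v in s.items()})
E
```

```text
side {'fx': 397.575, 'fy': 397.575, 'cx': 275.6035, 'cy': 214.2258, 'eye': [0.4897, -0.6885, 0.5648], 'attitude': [[1.0, -0.0002, 0.0097], [0.0086, 0.4787, -0.8779], [-0.0045, 0.878, 0.4787]]} ['color', 'fx', 'fy', 'cx', 'cy', 'eye', 'attitude']
top {'fx': 423.4148, 'fy': 423.4148, 'cx': 276.4681, 'cy': 208.8794, 'eye': [0.373, 0.149, 1.1367], 'attitude': [[0.0064, 0.9959, -0.0905], [-1.0, 0.0069, 0.0058], [0.0064, 0.0904, 0.9959]]} ['color', 'fx', 'fy', 'cx', 'cy', 'eye', 'attitude']
{'clock': 0.1, 'joints': [-80.822, 24.934, 1.43, 90.186, -0.664, 64.975, -4.302], 'joint_velocities': [0.135, -0.111, -0.006, -0.116, 0.001, 0.051, -0.025], 'joint_efforts': [0.003, -67.175, 1.028, -31.69, 0.016, 0.007, 0.0], 'position': [0.162, 0.603, 0.227], 'tcp_rot': [[-0.966, 0.26, -0.0], [0.26, 0.966, -0.001], [-0.0, -0.001, -1.0]], 'force': [-0.128, -0.905, -0.793], 'moment': [0.058, -0.017, 0.042], 'grip_force': 0.0, 'gripper_width': 0.086}
```

View pics/side0.png

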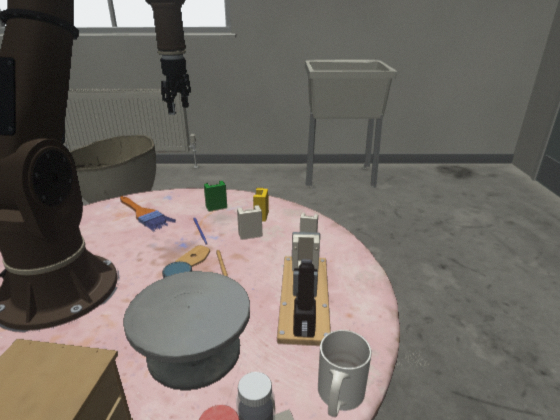

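View pics/top0.png

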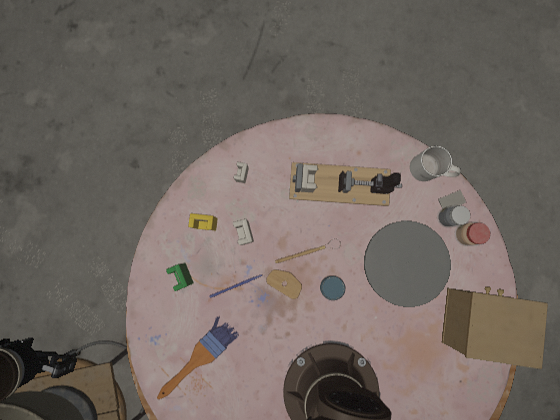

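The side view shows the clamp at about (305,290) and the white halves at (250,222) and (309,225). In the top view the clamp is at (340,183), the larger half at (243,231) and the smaller one at (240,172). The green and yellow pieces are decoys. I'll enlarge these next.

```bash
python3 - <<'E'
import cv2,numpy as np
t=cv2.imread('pics/top0.png'); s=cv2.imread('pics/side0.png')
a=cv2.resize(t[150:255,225:405],None,fx=4.4,fy=4.4,interpolation=cv2.INTER_CUBIC)
cv2.imwrite('pics/ta.png',a)
b=cv2.resize(s[200:345,230:345],None,fx=4.1,fy=4.1,interpolation=cv2.INTER_CUBIC)
cv2.imwrite('pics/sa.png',b)
E
```

```text
(no output)
```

View pics/ta.png

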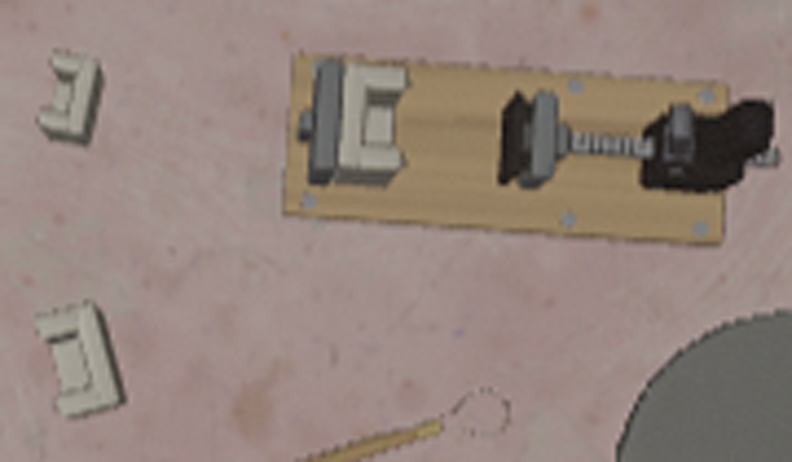

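View pics/sa.png

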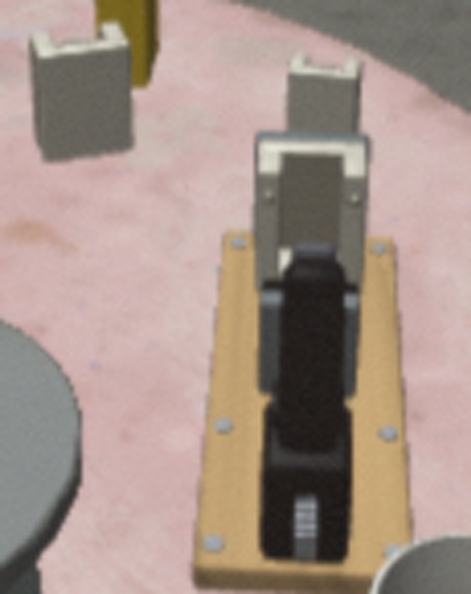

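The crops show the larger loose half at (80,358) in the top crop. Its hollow faces left (+y), it is rotated about 15°, and the fixed half opens to the right, so no flip is needed. The jaw pad is at about x=505 and the handle is black at about (740,130). Next I'll measure the top faces in both views.

```bash
cat > m.py <<'E'
from h import *
K=6
def face(c,box,thr,dbg=None):
    x0,y0,x1,y1=box; im=cv2.resize(c['color'][y0:y1,x0:x1],None,fx=K,fy=K,interpolation=cv2.INTER_CUBIC).astype(int)
    m=((im.min(2)>thr)&(im[:,:,0]-im[:,:,2]<45)&(im[:,:,0]-im[:,:,1]<14)).astype(np.uint8)
    n,l,s,_=cv2.connectedComponentsWithStats(m); m=(l==1+np.argmax(s[1:,4])).astype(np.uint8)
    h=cv2.convexHull(cv2.findContours(m,0,1)[0][0]); 
    for e in np.arange(2,60,1.):
        q=cv2.approxPolyDP(h,e,True)
        if len(q)<=4: break
    if dbg:
        o=im.astype(np.uint8)[:,:,::-1].copy(); o[m>0]=o[m>0]//2+np.array([0,100,0],np.uint8); cv2.polylines(o,[q],True,(0,0,255),1); dbg.append(o)
    return (q[:,0,:]+.5)/K-.5+[x0,y0]
E
python3 - <<'E'
from m import *
t=cam('top');s=cam('side')
dbg=[np.zeros((2,2,3),np.uint8)]
B={'loose':((230,214,258,248),(232,203,268,243)),'fixed':((298,160,322,196),(286,226,326,262))}
for k,(bt,bs) in B.items():
    for thr in(120,140,160):
      for c,b,z in((t,bt,.08 if k=='loose' else .095),(s,bs,.08 if k=='loose' else .095)):
        q=face(c,b,thr,dbg if thr==140 else None); W=np.array([onz(c,*p,z)[:2] for p in q])
        print(k,thr,np.round(q,1).tolist(),'\n  W',np.round(W*1000).tolist(),'mean',np.round(W.mean(0)*1000),'edges',np.round(np.linalg.norm(W-np.roll(W,-1,0),axis=1)*1000))
H=max(d.shape[0] for d in dbg); cv2.imwrite('pics/dbg.png',np.hstack([np.pad(d,((0,H-d.shape[0]),(0,4),(0,0))) for d in dbg]))
E
```

```text
loose 120 [[246.1, 213.6], [251.1, 240.2], [239.1, 244.9], [229.6, 215.1]] 
  W [[457.0, 219.0], [390.0, 206.0], [378.0, 235.0], [453.0, 260.0]] mean [419. 230.] edges [68. 32. 78. 41.]
loose 120 [[260.6, 209.6], [240.6, 213.9], [236.1, 207.1], [257.8, 205.1]] 
  W [[441.0, 226.0], [390.0, 202.0], [375.0, 240.0], [432.0, 251.0]] mean [410. 230.] edges [55. 41. 58. 27.]
loose 140 [[244.9, 219.2], [250.8, 240.1], [238.8, 244.8], [232.2, 222.9]] 
  W [[442.0, 222.0], [391.0, 206.0], [379.0, 236.0], [433.0, 253.0]] mean [411. 229.] edges [54. 32. 57. 33.]
loose 140 [[260.4, 210.1], [239.6, 213.6], [236.1, 207.1], [257.6, 205.2]] 
  W [[440.0, 223.0], [388.0, 204.0], [375.0, 240.0], [431.0, 250.0]] mean [409. 229.] edges [56. 38. 57. 29.]
loose 160 [[243.1, 222.1], [243.6, 225.9], [242.9, 224.1]] 
  W [[435.0, 226.0], [426.0, 225.0], [430.0, 226.0]] mean [430. 226.] edges [10.  5.  5.]
loose 160 [[260.1, 210.1], [240.2, 213.4], [236.1, 207.1], [257.6, 205.6]] 
  W [[439.0, 223.0], [389.0, 205.0], [375.0, 240.0], [432.0, 248.0]] mean [409. 229.] edges [53. 38. 57. 27.]
fixed 120 [[304.1, 1
[... 266 characters left out ...]
 88.0], [576.0, 35.0], [519.0, 46.0]] mean [553.  72.] edges [52. 53. 58. 74.]
fixed 140 [[315.8, 165.8], [305.1, 186.4], [302.2, 186.6], [304.1, 164.4]] 
  W [[576.0, 46.0], [524.0, 72.0], [524.0, 79.0], [579.0, 75.0]] mean [551.  68.] edges [59.  7. 56. 29.]
fixed 140 [[292.6, 234.8], [317.8, 234.1], [318.6, 241.8], [293.1, 241.8]] 
  W [[519.0, 76.0], [576.0, 79.0], [575.0, 47.0], [519.0, 47.0]] mean [548.  63.] edges [57. 32. 56. 29.]
fixed 160 [[302.4, 185.6]] 
  W [[526.0, 79.0]] mean [526.  79.] edges [0.]
fixed 160 [[292.9, 234.9], [317.8, 234.9], [318.2, 241.6], [293.2, 241.4]] 
  W [[520.0, 76.0], [576.0, 76.0], [575.0, 48.0], [520.0, 49.0]] mean [548.  62.] edges [56. 28. 55. 27.]
```

View pics/dbg.png

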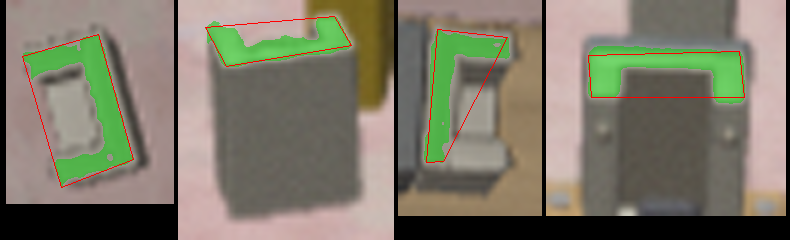

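The masks outline the loose half's top face well in both views. They agree at (410,229) mm for z=80, with a yaw of about 17.5°. For the fixed half, threshold 120 in the top view and 140 in the side view agree at about (550,62) for z=95. I'll refine the clamp axis from the bed edges.

```bash
python3 - <<'E'
from m import *
t=cam('top');s=cam('side')
f=lambda x,y:((x+.5)/4.4-.5+225,(y+.5)/4.4-.5+150)
g=lambda x,y:((x+.5)/4.1-.5+230,(y+.5)/4.1-.5+200)
B=[onz(t,*f(*p),.015)[:2]*1000 for p in((292,55),(728,85),(722,243),(283,214))]
print('bed',np.round(B).tolist(),[np.round(np.linalg.norm(B[i]-B[i-1])) for i in range(4)])
d=B[0]-B[1]+B[3]-B[2]; print('y axis yaw',np.degrees(np.arctan2(-d[0],d[1])))
# bed from colour mask
hsv=cv2.cvtColor(t['color'],cv2.COLOR_RGB2HSV)
m=cv2.inRange(hsv,(8,70,70),(28,255,255)); m[:155]=0;m[212:]=0;m[:,:283]=0;m[:,398:]=0
P=cv2.findNonZero(m)[:,0]; W=np.array([onz(t,*p,.015)[:2]*1000 for p in P],np.float32); print('rect',cv2.minAreaRect(W))
for n,ft,fs,z in(('jaw pad top L',None,None,0),):pass
print('loose heights')
print(two(t,(250.8,240.1),s,(239.6,213.6)),two(t,(244.9,219.2),s,(260.4,210.1)))
print('fixed',two(t,(304.1,163.8),s,(317.8,234.1)),two(t,(301.8,186.4),s,(292.6,234.8)))
print(two(t,(316.1,165.2),s,(318.6,242.5)),two(t,(314.6,187.6),s,(293.1,242)))
print('jaw grey top front',[np.round(onz(t,*f(*p),.076)*1000) for p in((535,92),(525,185),(558,95),(548,186))])
print('handle top side', [np.round(onz(s,*g(*p),.165)*1000) for p in((292,257),(341,257),(283,283),(346,283))])
print('handle top top', [np.round(onz(t,*f(*p),.165)*1000) for p in((745,100),(773,105),(770,150),(735,150))])
o=np.r_[550,62,0];
E
```

```text
bed [[601.0, 104.0], [585.0, -162.0], [488.0, -157.0], [504.0, 109.0]] [np.float64(98.0), np.float64(267.0), np.float64(97.0), np.float64(267.0)]
y axis yaw -3.4737148240990074
rect ((549.1974487304688, -23.353118896484375), (273.7171936035156, 109.18643951416016), 86.29667663574219)
loose heights
(array([0.38901947, 0.20613517, 0.07892417]), np.float64(0.0030350868885376577)) (array([0.44133662, 0.22145561, 0.08093644]), np.float64(0.0022222132693694276))
fixed (array([0.5780469 , 0.07498854, 0.09812548]), np.float64(0.004622686578841764)) (array([0.52187469, 0.0802117 , 0.09298426]), np.float64(0.004951216418355982))
(array([0.57639884, 0.04480333, 0.09491762]), np.float64(0.002615913949420007)) (array([0.52053365, 0.04848435, 0.09369861]), np.float64(0.0019000211245217638))
jaw grey top front [array([568., -34.,  76.]), array([514., -27.,  76.]), array([567., -47.,  76.]), array([514., -41.,  76.])]
handle top side [array([ 526., -128.,  165.]), array([ 547., -128.,  165.]), array([ 522., -146.,  165.]), array([ 548., -146.,  165.])]
handle top top [array([ 548., -129.,  165.]), array([ 546., -144.,  165.]), array([ 522., -142.,  165.]), array([ 522., -124.,  165.])]
```

```bash
cat > go.py <<'E'
import sys,numpy as np
from bench import readout
x,y,z,a=map(float,sys.argv[1:5])  # mm, deg = world angle of tool y
s=readout.sense();R=np.array(s['tcp_rot']);d=R.T@(np.array([x,y,z])/1000-s['position'])
cur=np.degrees(np.arctan2(R[1,1],R[0,1])); t=-((a-cur+180)%360-180)
print('need',np.round(d/.12,3),'turn',round(t/45,3),'pos',np.round(np.array(s['position'])*1000,1),'ang',round(cur,2),'w',round(s['gripper_width'],4),'F',np.round(s['force'],1),'t',s['clock'],'j7',s['joints'][6], 'grip',s['grip_force'])
E
python3 go.py 410 229 228 17.5
```

```text
need [-2.803 -2.477 -0.004] turn 1.276 pos [162.4 603.4 227.4] ang 74.94 w 0.0853 F [-0.6 -0.1 -0.3] t 0.3 j7 -4.303132831417292 grip 0.0
```

Call:
drive_tool(steps=[[-0.95, -0.84, 0, 0, 1], [-0.95, -0.84, 0, 0, 1], [-0.95, -0.84, 0, 0, 1], [-0.95, -0.84, 0, 0, 1], [-0.95, -0.84, 0, 0, 1]])

```text
clock: 0.72
position: [0.2511, 0.471, 0.2279]
tcp_rot: [[-0.964, 0.268, 0.002], [0.268, 0.964, -0.002], [-0.003, -0.002, -1.0]]
force: [-0.3, -0.2, -0.5]
gripper_width: 0.0859
grip_force: 0.0
```

Call:
drive_tool(steps=[[-0.95, -0.84, 0, 0.9, 1], [-0.95, -0.84, 0, 0.9, 1], [-0.95, -0.84, 0, 0.9, 1], [-0.95, -0.84, 0, 0.9, 1], [-0.95, -0.84, 0, 0.9, 1], [-0.95, -0.84, 0, 0.9, 1], [-0.95, -0.84, 0, 0.9, 1]])

```text
clock: 1.3
position: [0.3304, 0.3495, 0.2278]
tcp_rot: [[-0.561, 0.828, 0.0], [0.828, 0.561, 0.0], [0.0, 0.0, -1.0]]
force: [0.4, -0.8, -0.7]
gripper_width: 0.0853
grip_force: 0.0
```

```bash
python3 go.py 410 229 180 17.5
```

```text
need [-1.203 -0.015  0.398] turn 0.37 pos [330.4 349.5 227.8] ang 34.16 w 0.0853 F [ 0.4 -0.8 -0.7] t 1.3 j7 -15.366732237226769 grip 0.0
```

Call:
drive_tool(steps=[[-1, -0.015, 0.1, 0.37, 1], [-1, -0.015, 0.1, 0.37, 1], [-1, -0.015, 0.1, 0.37, 1], [-1, -0.015, 0.1, 0.37, 1], [-1, -0.015, 0.1, 0.37, 1], [-1, -0.015, 0.1, 0.37, 1]])

```text
clock: 1.8
position: [0.3963, 0.2504, 0.2156]
tcp_rot: [[-0.308, 0.951, -0.0], [0.951, 0.308, 0.0], [0.0, -0.0, -1.0]]
force: [-0.3, 0.3, -0.4]
gripper_width: 0.0855
grip_force: 0.0
```

```bash
python3 go.py 410 229 130 17.5
```

```text
need [-0.205  0.054  0.714] turn 0.01 pos [396.3 250.4 215.6] ang 17.96 w 0.0855 F [-0.3  0.3 -0.4] t 1.8 j7 -15.649935137719169 grip 0.0
```

Call:
drive_tool(steps=[[-0.205, 0.054, 0.7, 0.01, 1], [-0.205, 0.054, 0.7, 0.01, 1], [-0.205, 0.054, 0.7, 0.01, 1], [-0.205, 0.054, 0.7, 0.01, 1]])

```text
clock: 2.13
position: [0.4085, 0.2281, 0.1302]
tcp_rot: [[-0.3, 0.954, -0.004], [0.954, 0.3, -0.003], [-0.002, -0.005, -1.0]]
force: [0.1, -0.7, 0.2]
gripper_width: 0.0856
grip_force: 0.0
```

```bash
python3 - <<'E'
from h import *
t=cam('top');s=cam('side')
a=cv2.resize(t['color'][195:265,210:280],(500,500),interpolation=2);b=cv2.resize(s['color'][160:250,205:295],(500,500),interpolation=2)
cv2.imwrite('pics/pre.png',cv2.resize(np.hstack([a,b])[:,:,::-1],(800,400)))
E
python3 go.py 410 229 66 17.5
```

```text
need [-0.006 -0.005  0.557] turn -0.001 pos [410.3 229.8 132.8] ang 17.47 w 0.0851 F [-0.8 -0.3  0.8] t 2.2333 j7 -9.307475977594446 grip 0.0
```

View pics/pre.png

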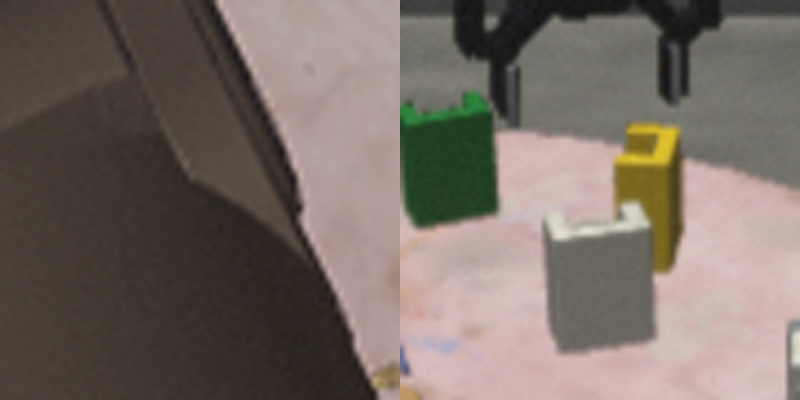

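The side crop shows the fingers straddling the white half, with tips at about side pixels (230,188) and (267,184). The half's top is at about (250,209). The top view is blocked by the arm. I'll check the tips' position numerically.

```bash
python3 - <<'E'
from h import *
s=cam('side');q=readout.sense();R=np.array(q['tcp_rot']);p=np.array(q['position'])
for f in(.012,.025):
  for y in(-.043,.043): print(f,y,proj(s,p+R@[0,y,f]))
print(proj(s,[.41,.229,.08]))
E
```

```text
0.012 -0.043 [232.19708159 196.82312768]
0.012 0.043 [264.85206361 192.36765941]
0.025 -0.043 [232.49538404 201.39683333]
0.025 0.043 [264.94737978 196.8721411 ]
[248.95952181 209.01359577]
```

Call:
drive_tool(steps=[[-0.006, -0.005, 0.15, 0, 1], [-0.006, -0.005, 0.3, 0, 1], [-0.006, -0.005, 0.42, 0, 1], [-0.006, -0.005, 0.5, 0, 1], [-0.006, -0.005, 0.55, 0, 1], [-0.006, -0.005, 0.55, 0, 1]])

```text
clock: 2.78
position: [0.4098, 0.228, 0.0657]
tcp_rot: [[-0.299, 0.954, -0.0], [0.954, 0.299, 0.0], [0.0, 0.0, -1.0]]
force: [-0.2, -0.7, -0.1]
gripper_width: 0.0853
grip_force: 0.0
```

```bash
python3 - <<'E'
from h import *
s=cam('side')
b=cv2.resize(s['color'][160:250,205:295],(600,600),interpolation=2)
cv2.imwrite('pics/pre2.png',b[:,:,::-1])
E
python3 go.py 410 229 66 17.5
```

```text
need [0.009 0.002 0.001] turn -0.003 pos [410.1 227.9  66.1] ang 17.37 w 0.0854 F [-0.8 -0.4  1.3] t 2.8333 j7 -5.801809853690484 grip 0.0
```

View pics/pre2.png

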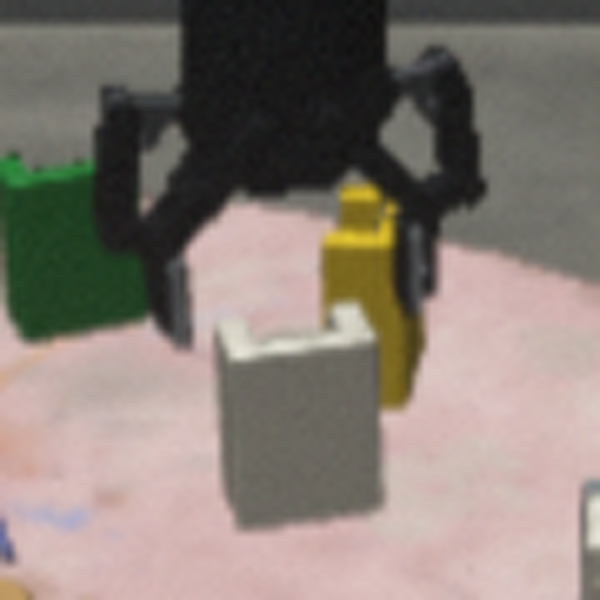

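The fingers straddle the half, but their tips (side pixels (233,212) and (267,206)) sit about 8 px above where I predicted. The body's lower edge is at about v=188. I'll check whether the offset is in height or in y.

```bash
python3 - <<'E'
from h import *
s=cam('side');q=readout.sense();R=np.array(q['tcp_rot']);p=np.array(q['position'])
for x in(-.0425,.0425):
  for y in(-.038,.038): print('body',x,y,proj(s,p+R@[x,y,-.048]))
for y in(-.043,.043):
  for f in(-.012,.0,.012): print('tip',y,f,proj(s,p+R@[0,y,f]))
t=cam('top','top1.png')
for x in(0,.03,.05): print('top proj tcp up',x,proj(t,p+R@[0,0,-x]))
E
```

```text
body -0.0425 -0.038 [237.49307239 206.74222544]
body -0.0425 0.038 [267.29599077 202.52568711]
body 0.0425 -0.038 [230.72827953 192.48802644]
body 0.0425 0.038 [258.65563075 188.81032269]
tip -0.043 -0.012 [232.86120169 212.09945486]
tip -0.043 0.0 [233.12369124 216.16421351]
tip -0.043 0.012 [233.38327336 220.1839494 ]
tip 0.043 -0.012 [264.93739464 207.46406646]
tip 0.043 0.0 [265.01952653 211.47051664]
tip 0.043 0.012 [265.1007673  215.43349758]
top proj tcp up 0 [242.60654782 232.27292079]
top proj tcp up 0.03 [241.72046112 231.84974022]
top proj tcp up 0.05 [241.10086848 231.55383287]
```

```bash
python3 - <<'E'
from h import *
t=cam('top');s=cam('side')
R=np.array([[-0.966,.26,0],[.26,.966,0],[0,0,-1.]]);p=np.array([.162,.6035,.228])
out=[]
for c,f,b in((s,'side0.png',(140,50,200,125)),(t,'top0.png',(0,320,100,400))):
    im=cv2.imread('pics/'+f); x0,y0,x1,y1=b;k=6
    im=cv2.resize(im[y0:y1,x0:x1],None,fx=k,fy=k,interpolation=2); im=cv2.convertScaleAbs(im,alpha=1.8,beta=20)
    for y in(-.043,.043):
        for fw,col in((.012,(0,0,255)),(-.012,(0,255,0)),(-.048,(255,100,0))):
            u=((proj(c,p+R@[0,y,fw])-[x0,y0])*k).astype(int); cv2.circle(im,tuple(map(int,u)),3,col,-1)
    out.append(im)
h=max(o.shape[0] for o in out); o=np.hstack([np.pad(o,((0,h-o.shape[0]),(0,0),(0,0))) for o in out]); print(o.shape)
cv2.imwrite('pics/st.png',cv2.resize(o,None,fx=.8,fy=.8))
E
```

```text
(480, 960, 3)
```

View pics/st.png

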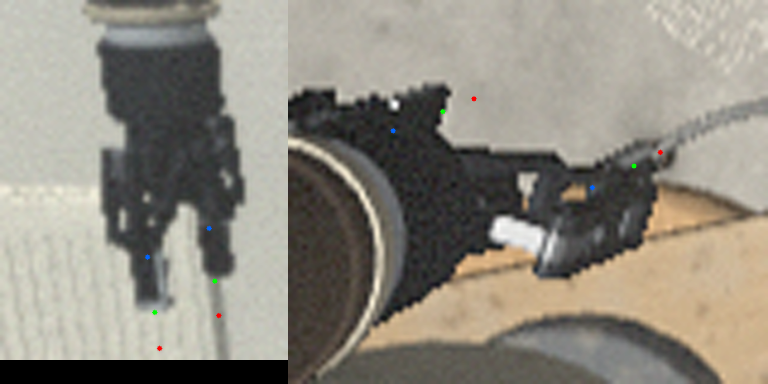

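Both views at the start pose show the open tips about 25 mm farther back than I assumed, which points to height rather than a sideways shift. So I'll go 20 mm lower, which clears the table and body under either assumption, and then close.

Call:
drive_tool(steps=[[0, 0, 0.1, 0, 1], [0, 0, 0.17, 0, 1], [0, 0, 0.17, 0, 0.6], [0, 0, 0.17, 0, 0.6], [0, 0, 0.17, 0, 0.4], [0, 0, 0.17, 0, 0.4], [0, 0, 0.17, 0, 0.4], [0, 0, 0.17, 0, 0.4], [0, 0, 0.17, 0, 0.4], [0, 0, 0.17, 0, 0.4]])

```text
clock: 3.87
position: [0.41, 0.2274, 0.0455]
tcp_rot: [[-0.298, 0.955, 0.0], [0.955, 0.298, 0.0], [0.0, 0.0, -1.0]]
force: [-1.3, -1.0, 5.5]
gripper_width: 0.059
grip_force: 65.5
```

```bash
python3 - <<'E'
from h import *
s=cam('side')
b=cv2.resize(s['color'][160:250,205:295],(600,600),interpolation=2)
cv2.imwrite('pics/pre3.png',b[:,:,::-1])
E
python3 go.py 410 229 66 17.5
```

```text
need [ 0.013  0.004 -0.171] turn -0.004 pos [410.  227.4  45.5] ang 17.34 w 0.0589 F [-0.8 -1.2  6.7] t 3.9167 j7 -4.71222520537984 grip 65.47145487740636
```

View pics/pre3.png

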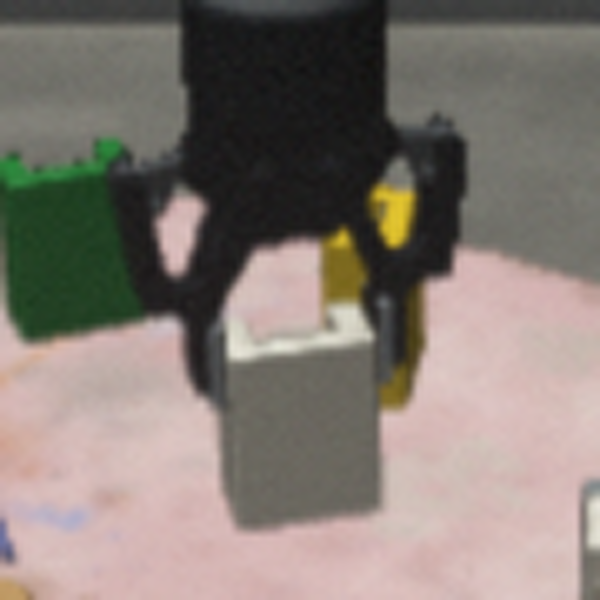

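Grasped at 59 mm opening with 65 N, and the pads are on the upper part of the block (pad ends at crop (215,400) and (385,385)). Next is the lift.

Call:
drive_tool(steps=[[0.0, 0, -0.08, 0, 0.4], [0.0, 0, -0.25, 0, 0.4], [0.0, 0, -0.5, 0, 0.4], [0.0, 0, -0.75, 0, 0.4], [0, 0, -0.9, 0, 0.4], [0, 0, -0.95, 0, 0.4], [0, 0, -0.95, 0, 0.4]])

```text
clock: 4.5
position: [0.4106, 0.2279, 0.1607]
tcp_rot: [[-0.298, 0.955, 0.002], [0.955, 0.298, 0.002], [0.001, 0.003, -1.0]]
force: [-0.1, 0.3, -3.1]
gripper_width: 0.0589
grip_force: 65.4
```

```bash
python3 go.py 547.5 20.5 160 -3.6
```

```text
need [-1.99   0.574  0.004] turn 0.466 pos [410.6 227.9 160.7] ang 17.35 w 0.0589 F [-0.1  0.3 -3.1] t 4.5 j7 -10.324624197445859 grip 65.36179410293698
```

Call:
drive_tool(steps=[[-0.25, 0.07, 0, 0.1, 0.4], [-0.5, 0.14, 0, 0.2, 0.4], [-0.75, 0.22, 0, 0.3, 0.4], [-1, 0.29, 0, 0.4, 0.4], [-1, 0.29, 0, 0.466, 0.4], [-1, 0.29, 0, 0.466, 0.4]])

```text
clock: 5.0
position: [0.4788, 0.1208, 0.1576]
tcp_rot: [[0.07, 0.998, -0.002], [0.998, -0.07, -0.002], [-0.002, -0.002, -1.0]]
force: [-2.1, 0.7, -2.4]
gripper_width: 0.0593
grip_force: 65.3
```

```bash
python3 go.py 547.5 20.5 160 -3.6
```

```text
need [-0.794  0.63  -0.019] turn -0.009 pos [478.8 120.8 157.6] ang -4.01 w 0.0593 F [-2.1  0.7 -2.4] t 5.0 j7 -12.398287906908989 grip 65.25937395170331
```

Call:
drive_tool(steps=[[-0.2, 0.16, -0.02, 0, 0.4], [-0.4, 0.32, -0.02, 0, 0.4], [-0.6, 0.48, -0.02, 0, 0.4], [-0.75, 0.6, -0.02, 0, 0.4], [-0.794, 0.63, -0.02, 0, 0.4], [-0.794, 0.63, -0.02, 0, 0.4], [-0.794, 0.63, -0.02, 0, 0.4]])

```text
clock: 5.58
position: [0.5471, 0.0244, 0.1605]
tcp_rot: [[0.062, 0.998, -0.002], [0.998, -0.062, 0.0], [0.0, -0.002, -1.0]]
force: [-0.2, 0.8, -1.3]
gripper_width: 0.0591
grip_force: 65.5
```

```bash
python3 go.py 547.5 20.5 66 -3.6
```

```text
need [-0.033  0.007  0.787] turn 0.001 pos [547.1  24.4 160.5] ang -3.54 w 0.0591 F [-0.2  0.8 -1.3] t 5.5833 j7 2.3518653821476803 grip 65.49770532175899
```

Call:
drive_tool(steps=[[-0.033, 0.007, 0, 0, 0.4], [-0.033, 0.007, 0, 0, 0.4], [-0.033, 0.007, 0.15, 0, 0.4], [-0.033, 0.007, 0.35, 0, 0.4], [-0.033, 0.007, 0.55, 0, 0.4], [-0.033, 0.007, 0.7, 0, 0.4], [-0.033, 0.007, 0.76, 0, 0.4], [-0.033, 0.007, 0.76, 0, 0.4], [-0.033, 0.007, 0.76, 0, 0.4]])

```text
clock: 6.33
position: [0.549, 0.0197, 0.0709]
tcp_rot: [[0.063, 0.998, 0.0], [0.998, -0.063, 0.0], [0.0, 0.0, -1.0]]
force: [-0.2, -0.3, -1.6]
gripper_width: 0.0591
grip_force: 65.5
```

```bash
python3 - <<'E'
from m import *
t=cam('top');s=cam('side')
a=cv2.resize(t['color'][140:220,270:370],None,fx=4,fy=4,interpolation=2);b=cv2.resize(s['color'][190:290,250:350],(400,400),interpolation=2)
a=np.pad(a,((0,80),(0,0),(0,0)))
cv2.imwrite('pics/place.png',np.hstack([a,b])[:,:,::-1])
E
python3 go.py 547.5 20.5 60.5 -3.6
```

```text
need [ 0.007 -0.019  0.093] turn -0.0 pos [549.7  19.5  71.6] ang -3.61 w 0.0592 F [ 0.8  0.4 -2.1] t 6.4333 j7 7.063094732929729 grip 65.49193136394024
```

View pics/place.png

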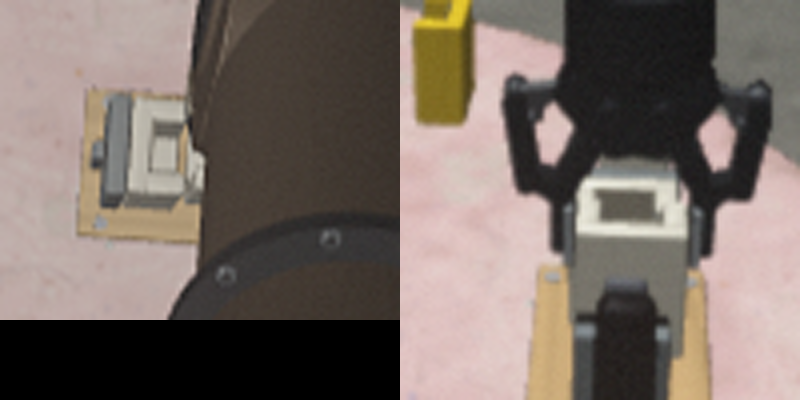

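The last picture shows the loose half seated just in front of the fixed one, hollow facing it and clear of the jaw. Tops are centred at 632 and 630 px in the crop. I'll shift about 2 mm in −x, lower it and watch the force.

Call:
drive_tool(steps=[[0.005, -0.017, 0, 0, 0.4], [0.005, -0.017, 0.03, 0, 0.4], [0.005, -0.017, 0.06, 0, 0.4], [0.005, -0.017, 0.085, 0, 0.4], [0.005, -0.017, 0.085, 0, 0.4], [0.005, -0.017, 0.085, 0, 0.4]])

```text
clock: 6.93
position: [0.547, 0.0201, 0.0606]
tcp_rot: [[0.063, 0.998, 0.0], [0.998, -0.063, 0.001], [0.001, 0.0, -1.0]]
force: [-2.2, 0.4, 6.3]
gripper_width: 0.0593
grip_force: 66.6
```

```bash
python3 go.py 547.5 20.5 60.5 -3.6
```

```text
need [0.004 0.004 0.   ] turn -0.001 pos [547.   20.1  60.6] ang -3.64 w 0.0593 F [-2.2  0.4  6.3] t 6.9333 j7 7.4983996054634385 grip 66.55092906206846
```

Call:
drive_tool(steps=[[0, 0, 0, 0, 0.8], [0, 0, 0, 0, 0.9], [0, 0, 0, 0, 0.9], [0, 0, 0, 0, 0.9], [0, 0, 0, 0, 0.9], [0, 0, -0.1, 0, 0.9], [0, 0, -0.35, 0, 0.9], [0, 0, -0.65, 0, 0.9], [0, 0, -1, 0, 0.9], [0, 0, -1, 0, 0.9]])

```text
clock: 7.77
position: [0.5507, 0.0195, 0.1871]
tcp_rot: [[0.064, 0.998, 0.01], [0.998, -0.064, 0.002], [0.002, 0.01, -1.0]]
force: [2.2, -0.0, 0.0]
gripper_width: 0.0769
grip_force: 0.0
```

Call:
drive_tool(steps=[[0, 0, -0.3, 0, 0.9], [0, 0, -0.5, 0, 0.9], [0, 0, -0.5, 0, 0.9]])

```text
clock: 8.02
position: [0.5494, 0.0197, 0.245]
tcp_rot: [[0.064, 0.998, 0.007], [0.998, -0.064, 0.001], [0.002, 0.007, -1.0]]
force: [-0.3, -0.8, 0.7]
gripper_width: 0.0767
grip_force: 0.0
```

```bash
python3 go.py 538 -128 240 86.4; python3 go.py 538 -128 240 -93.6; python3 - <<'E'
from m import *
s=cam('side')
for thr in(120,140):
  q=face(s,(286,226,326,262),thr);W=np.array([onz(s,*p,.095)[:2] for p in q])*1000;print(np.round(W).tolist())
E
```

```text
need [-1.235 -0.017  0.039] turn -2.001 pos [549.4  19.7 245. ] ang -3.65 w 0.0767 F [-0.3 -0.8  0.7] t 8.0167 j7 -0.27113362432006044 grip 0.0
need [-1.235 -0.017  0.039] turn 1.999 pos [549.4  19.7 245. ] ang -3.65 w 0.0767 F [-0.3 -0.8  0.7] t 8.0167 j7 -0.27113362432006044 grip 0.0
[[520.0, 90.0], [579.0, 87.0], [574.0, 0.0], [514.0, -6.0]]
[[521.0, 43.0], [576.0, 40.0], [575.0, 3.0], [518.0, 6.0]]
```

The half is standing in line about 3 mm from the fixed half, with the edge at y≈41 against the seam at 44. Now to the trigger.

Call:
drive_tool(steps=[[-0.3, 0, 0, 0.15, 1], [-0.6, 0, 0, 0.3, 1], [-0.9, 0, 0, 0.45, 1], [-1, 0, 0, 0.6, 1], [-1, 0, 0, 0.75, 1], [-1, 0, 0, 0.9, 1], [-1, 0, 0, 1, 1], [-1, 0, 0, 1, 1]])

```text
clock: 8.73
position: [0.5387, -0.0997, 0.2391]
tcp_rot: [[0.753, 0.658, -0.002], [0.658, -0.753, -0.0], [-0.001, -0.001, -1.0]]
force: [0.8, 0.4, 0.3]
gripper_width: 0.0853
grip_force: 0.0
```

Call:
drive_tool(steps=[[0, 0, 0, 0.15, 1], [0, 0, 0, 0.3, 1], [0, 0, 0, 0.45, 1], [0, 0, 0, 0.6, 1], [0, 0, 0, 0.75, 1], [0, 0, 0, 0.9, 1], [0, 0, 0, 1, 1], [0, 0, 0, 1, 1]])

```text
clock: 9.4
position: [0.5389, -0.0994, 0.2394]
tcp_rot: [[0.998, -0.064, -0.001], [-0.064, -0.998, -0.0], [-0.001, 0.0, -1.0]]
force: [-0.0, 0.5, -0.5]
gripper_width: 0.0857
grip_force: 0.0
```

```bash
python3 go.py 538 -128 180 -93.6
```

```text
need [0.008 0.238 0.495] turn -0.001 pos [538.9 -99.4 239.4] ang -93.66 w 0.0857 F [-0.   0.5 -0.5] t 9.4 j7 -65.93161622693906 grip 0.0
```

Call:
drive_tool(steps=[[-0.004, 0.15, 0, 0, 1], [-0.004, 0.235, 0, 0, 1], [-0.004, 0.235, 0.1, 0, 1], [-0.004, 0.235, 0.3, 0, 1], [-0.004, 0.235, 0.49, 0, 1], [-0.004, 0.235, 0.49, 0, 1], [-0.004, 0.235, 0.49, 0, 1]])

```text
clock: 9.98
position: [0.536, -0.1275, 0.1803]
tcp_rot: [[0.998, -0.062, -0.003], [-0.062, -0.998, 0.0], [-0.003, -0.0, -1.0]]
force: [-1.0, -0.2, 0.2]
gripper_width: 0.0853
grip_force: 0.0
```

```bash
python3 go.py 538 -128 124 -93.6;  python3 - <<'E'
from m import *
s=cam('side');t=cam('top')
q=readout.sense();p=np.array(q['position']);R=np.array(q['tcp_rot'])
# handle/finger checks: dark columns
print(proj(s,[.538,-.128-.0175,.165]),proj(s,[.538,-.128,.165]),proj(s,p))
E
```

```text
need [0.018 0.003 0.469] turn 0.0 pos [ 536.  -127.5  180.3] ang -93.58 w 0.0853 F [-1.  -0.2  0.2] t 9.9833 j7 -59.466073497141586 grip 0.0
[308.23669791 268.45830629] [307.5905029  262.36142469] [307.57175677 254.12950996]
```

Descending, watching the force.

Call:
drive_tool(steps=[[0.015, 0.003, 0.1, 0, 1], [0.015, 0.003, 0.2, 0, 1], [0.015, 0.003, 0.3, 0, 1], [0.015, 0.003, 0.4, 0, 1], [0.015, 0.003, 0.46, 0, 1], [0.015, 0.003, 0.46, 0, 1]])

```text
clock: 10.58
position: [0.5376, -0.128, 0.1242]
tcp_rot: [[0.998, -0.063, -0.003], [-0.063, -0.998, 0.0], [-0.003, -0.0, -1.0]]
force: [0.1, 0.7, 0.4]
gripper_width: 0.0854
grip_force: 0.0
```

Call:
drive_tool(steps=[[0, 0, 0, 0, 0.7], [0, 0, 0, 0, 0.6], [0, 0, 0, 0, 0.5], [0, 0, 0, 0, 0.4], [0, 0, 0, 0, 0.35], [0, 0, 0, 0, 0.35], [0, 0, 0, 0, 0.35]])

```text
clock: 11.17
position: [0.5398, -0.1285, 0.1277]
tcp_rot: [[0.998, -0.064, 0.003], [-0.064, -0.998, 0.001], [0.003, -0.001, -1.0]]
force: [-1.0, 1.1, 7.2]
gripper_width: 0.0334
grip_force: 65.9
```

```bash
python3 go.py 538 -128 124 -93.6
```

```text
need [-0.015 -0.003  0.031] turn -0.001 pos [ 539.8 -128.5  127.7] ang -93.66 w 0.0334 F [-1.   1.1  7.2] t 11.1667 j7 -56.01415503603527 grip 65.85036993026733
```

The full squeeze reached 33.4 mm at 66 N with little sideways force, so it is centred. Cycling now.

Call:
drive_tool(steps=[[0, 0, 0, 0, 1], [0, 0, 0, 0, 1], [0, 0, 0, 0, 1], [0, 0, 0, 0, 1], [0, 0, 0, 0, 1], [0, 0, 0, 0, 1]])

```text
clock: 11.67
position: [0.5388, -0.1286, 0.1263]
tcp_rot: [[0.998, -0.064, 0.0], [-0.064, -0.998, -0.0], [0.0, 0.0, -1.0]]
force: [0.3, -0.6, 0.1]
gripper_width: 0.0856
grip_force: 0.0
```

Call:
drive_tool(steps=[[0, 0, 0, 0, 0.3], [0, 0, 0, 0, 0.3], [0, 0, 0, 0, 0.3], [0, 0, 0, 0, 0.3], [0, 0, 0, 0, 0.3], [0, 0, 0, 0, 0.3]])

```text
clock: 12.17
position: [0.5394, -0.1284, 0.1271]
tcp_rot: [[0.998, -0.064, 0.002], [-0.064, -0.998, 0.001], [0.002, -0.001, -1.0]]
force: [-0.7, 0.2, 8.3]
gripper_width: 0.0338
grip_force: 65.7
```

Call:
drive_tool(steps=[[0, 0, 0, 0, 1], [0, 0, 0, 0, 1], [0, 0, 0, 0, 1], [0, 0, 0, 0, 1], [0, 0, 0, 0, 1], [0, 0, 0, 0, 1]])

```text
clock: 12.67
position: [0.5387, -0.1286, 0.1262]
tcp_rot: [[0.998, -0.064, -0.0], [-0.064, -0.998, -0.0], [0.0, 0.0, -1.0]]
force: [-0.9, -0.2, -0.7]
gripper_width: 0.0852
grip_force: 0.0
```

```bash
python3 go.py 538 -128 124 -93.6; python3 - <<'E'
from h import *
s=cam('side','c2.png'); a=cv2.imread('pics/side0.png')
# profile down right jaw cheek column (grey) in start and now
for u in (296,297,316,317):
    for im in (a[:,:,::-1],s['color']): print(u,im[255:306:2,u].mean(1).astype(int).tolist())
E
```

```text
need [-0.006 -0.005  0.018] turn -0.001 pos [ 538.7 -128.6  126.2] ang -93.64 w 0.0852 F [-0.9 -0.2 -0.7] t 12.6667 j7 -55.999583593250094 grip 0.0
296 [102, 103, 100, 104, 104, 101, 94, 38, 107, 120, 74, 67, 66, 68, 66, 63, 66, 66, 62, 54, 57, 85, 51, 37, 34, 49]
296 [116, 116, 114, 114, 99, 44, 135, 125, 73, 76, 73, 71, 73, 71, 68, 74, 69, 71, 106, 135, 107, 93, 56, 42, 40, 54]
297 [93, 93, 90, 104, 107, 104, 89, 40, 104, 122, 72, 66, 65, 66, 63, 65, 63, 63, 60, 45, 42, 56, 46, 33, 29, 44]
297 [113, 115, 115, 114, 99, 43, 137, 125, 75, 72, 70, 72, 67, 67, 70, 70, 66, 67, 80, 72, 57, 57, 52, 34, 33, 48]
316 [109, 106, 106, 103, 105, 104, 102, 58, 74, 126, 89, 67, 67, 68, 66, 72, 70, 70, 75, 79, 95, 155, 158, 148, 147, 150]
316 [38, 37, 41, 41, 43, 46, 41, 41, 41, 37, 46, 61, 68, 66, 78, 82, 84, 94, 107, 175, 176, 176, 172, 160, 162, 160]
317 [103, 104, 102, 102, 100, 100, 99, 87, 85, 112, 87, 86, 85, 92, 103, 123, 125, 129, 150, 150, 153, 159, 165, 163, 161, 165]
317 [35, 39, 67, 75, 83, 84, 86, 74, 68, 58, 74, 85, 93, 89, 131, 158, 162, 163, 167, 176, 178, 176, 175, 176, 176, 175]
```

The jaw's top edge moved about 4.5 px (around 14 mm) in two squeezes, so the trigger is driving it. I'll continue.

Call:
drive_tool(steps=[[0, 0, 0, 0, 0.3], [0, 0, 0, 0, 0.3], [0, 0, 0, 0, 0.3], [0, 0, 0, 0, 0.3], [0, 0, 0, 0, 0.3], [0, 0, 0, 0, 0.3], [0, 0, 0, 0, 1], [0, 0, 0, 0, 1], [0, 0, 0, 0, 1], [0, 0, 0, 0, 1], [0, 0, 0, 0, 1], [0, 0, 0, 0, 1], [0, 0, 0, 0, 0.3], [0, 0, 0, 0, 0.3], [0, 0, 0, 0, 0.3], [0, 0, 0, 0, 0.3], [0, 0, 0, 0, 0.3], [0, 0, 0, 0, 0.3]])

```text
clock: 14.22
position: [0.5394, -0.1285, 0.1271]
tcp_rot: [[0.998, -0.064, 0.002], [-0.064, -0.998, 0.001], [0.002, -0.001, -1.0]]
force: [-0.4, 0.6, 8.9]
gripper_width: 0.0332
grip_force: 65.5
```

Call:
drive_tool(steps=[[0, 0, 0, 0, 1], [0, 0, 0, 0, 1], [0, 0, 0, 0, 1], [0, 0, 0, 0, 1], [0, 0, 0, 0, 1], [0, 0, 0, 0, 1], [0, 0, 0, 0, 0.3], [0, 0, 0, 0, 0.3], [0, 0, 0, 0, 0.3], [0, 0, 0, 0, 0.3], [0, 0, 0, 0, 0.3], [0, 0, 0, 0, 0.3], [0, 0, 0, 0, 1], [0, 0, 0, 0, 1], [0, 0, 0, 0, 1], [0, 0, 0, 0, 1], [0, 0, 0, 0, 1], [0, 0, 0, 0, 1]])

```text
clock: 15.72
position: [0.5387, -0.1287, 0.1262]
tcp_rot: [[0.998, -0.064, -0.0], [-0.064, -0.998, -0.0], [0.0, 0.0, -1.0]]
force: [-0.1, 0.0, 1.4]
gripper_width: 0.0853
grip_force: 0.0
```

```bash
cat > j.py <<'E'
from h import *
s=cam('side')
for u in (294,295,296,297): print(u,s['color'][250:282,u].mean(1).astype(int).tolist())
E
python3 go.py 538 -128 124 -93.6; python3 j.py
```

```text
need [-0.006 -0.005  0.018] turn -0.001 pos [ 538.7 -128.7  126.2] ang -93.65 w 0.0853 F [-0.1  0.   1.4] t 15.7167 j7 -55.99941518085583 grip 0.0
294 [223, 171, 124, 113, 114, 114, 115, 114, 115, 108, 97, 106, 121, 118, 93, 80, 77, 76, 78, 77, 75, 74, 76, 71, 75, 76, 76, 76, 72, 70, 74, 76]
295 [223, 171, 128, 116, 115, 114, 114, 113, 112, 102, 85, 115, 136, 127, 93, 78, 74, 70, 74, 75, 73, 75, 71, 73, 73, 74, 69, 71, 72, 70, 69, 72]
296 [223, 175, 128, 115, 117, 115, 116, 114, 113, 96, 83, 116, 137, 129, 97, 77, 75, 72, 72, 73, 71, 72, 74, 72, 75, 72, 71, 67, 70, 71, 72, 72]
297 [218, 178, 127, 111, 109, 113, 112, 115, 113, 98, 82, 115, 138, 132, 97, 79, 75, 73, 71, 69, 71, 69, 69, 70, 72, 69, 67, 69, 69, 71, 68, 69]
```

Call:
drive_tool(steps=[[0, 0, 0, 0, 0.3], [0, 0, 0, 0, 0.3], [0, 0, 0, 0, 0.3], [0, 0, 0, 0, 0.3], [0, 0, 0, 0, 0.3], [0, 0, 0, 0, 0.3], [0, 0, 0, 0, 1], [0, 0, 0, 0, 1], [0, 0, 0, 0, 1], [0, 0, 0, 0, 1], [0, 0, 0, 0, 1], [0, 0, 0, 0, 1], [0, 0, 0, 0, 0.3], [0, 0, 0, 0, 0.3], [0, 0, 0, 0, 0.3], [0, 0, 0, 0, 0.3], [0, 0, 0, 0, 0.3], [0, 0, 0, 0, 0.3]])

```text
clock: 17.27
position: [0.5395, -0.1285, 0.1273]
tcp_rot: [[0.998, -0.064, 0.002], [-0.064, -0.998, 0.001], [0.002, -0.001, -1.0]]
force: [-1.5, 0.2, 10.7]
gripper_width: 0.0335
grip_force: 65.3
```

Call:
drive_tool(steps=[[0, 0, 0, 0, 1], [0, 0, 0, 0, 1], [0, 0, 0, 0, 1], [0, 0, 0, 0, 1], [0, 0, 0, 0, 1], [0, 0, 0, 0, 1]])

```text
clock: 17.77
position: [0.5387, -0.1286, 0.1261]
tcp_rot: [[0.998, -0.064, -0.0], [-0.064, -0.998, -0.0], [-0.0, 0.0, -1.0]]
force: [-0.8, 0.0, -0.4]
gripper_width: 0.0854
grip_force: 0.0
```

```bash
python3 j.py
```

```text
294 [223, 169, 126, 114, 113, 115, 112, 115, 115, 109, 100, 109, 123, 117, 95, 82, 77, 80, 75, 75, 74, 78, 76, 77, 74, 76, 76, 77, 74, 71, 74, 74]
295 [224, 173, 127, 116, 114, 113, 117, 116, 115, 101, 85, 114, 136, 129, 94, 74, 71, 76, 73, 71, 71, 72, 72, 74, 71, 74, 73, 74, 69, 72, 70, 70]
296 [224, 172, 131, 114, 115, 114, 111, 114, 117, 101, 81, 116, 139, 130, 98, 74, 73, 72, 73, 71, 71, 73, 70, 74, 74, 75, 73, 73, 73, 71, 71, 70]
297 [219, 180, 128, 115, 110, 111, 111, 114, 113, 100, 84, 116, 139, 133, 95, 75, 73, 72, 73, 72, 70, 70, 69, 69, 71, 69, 69, 70, 67, 70, 65, 68]
```

Call:
drive_tool(steps=[[0, 0, 0, 0, 0.3], [0, 0, 0, 0, 0.3], [0, 0, 0, 0, 0.3], [0, 0, 0, 0, 0.3], [0, 0, 0, 0, 0.3], [0, 0, 0, 0, 0.3], [0, 0, 0, 0, 1], [0, 0, 0, 0, 1], [0, 0, 0, 0, 1], [0, 0, 0, 0, 1], [0, 0, 0, 0, 1], [0, 0, 0, 0, 1], [0, 0, 0, 0, 0.3], [0, 0, 0, 0, 0.3], [0, 0, 0, 0, 0.3], [0, 0, 0, 0, 0.3], [0, 0, 0, 0, 0.3], [0, 0, 0, 0, 0.3]])

```text
clock: 19.32
position: [0.5396, -0.1284, 0.1273]
tcp_rot: [[0.998, -0.064, 0.002], [-0.064, -0.998, 0.001], [0.002, -0.001, -1.0]]
force: [-0.9, 0.5, 10.5]
gripper_width: 0.0335
grip_force: 65.3
```

Call:
drive_tool(steps=[[0, 0, 0, 0, 1], [0, 0, 0, 0, 1], [0, 0, 0, 0, 1], [0, 0, 0, 0, 1], [0, 0, 0, 0, 1], [0, 0, 0, 0, 1]])

```text
clock: 19.82
position: [0.5387, -0.1286, 0.1262]
tcp_rot: [[0.998, -0.064, -0.0], [-0.064, -0.998, -0.0], [-0.0, 0.0, -1.0]]
force: [0.3, -0.8, -0.9]
gripper_width: 0.0851
grip_force: 0.0
```

```bash
python3 j.py; python3 go.py 538 -128 240 -93.6
```

```text
294 [221, 170, 128, 116, 117, 112, 113, 115, 114, 107, 99, 106, 125, 116, 99, 81, 78, 75, 75, 77, 75, 76, 77, 76, 76, 74, 78, 74, 77, 76, 74, 77]
295 [223, 173, 126, 118, 115, 116, 115, 114, 114, 104, 86, 115, 139, 124, 95, 79, 73, 75, 74, 73, 74, 74, 70, 73, 74, 72, 74, 71, 73, 70, 70, 73]
296 [223, 177, 129, 115, 115, 116, 115, 114, 117, 104, 86, 116, 140, 133, 95, 80, 71, 73, 75, 71, 75, 71, 68, 74, 71, 71, 75, 73, 71, 70, 71, 72]
297 [220, 178, 126, 112, 111, 113, 116, 115, 112, 100, 84, 117, 139, 134, 98, 77, 72, 73, 73, 70, 72, 69, 71, 69, 72, 72, 68, 69, 68, 69, 69, 69]
need [-0.006 -0.004 -0.948] turn -0.001 pos [ 538.7 -128.6  126.2] ang -93.65 w 0.0857 F [ 0.4 -0.6 -0.2] t 19.8667 j7 -56.00072711020794 grip 0.0
```

Four more squeezes did not move the jaw, so it is tight. I'll retreat straight up and then away.

Call:
drive_tool(steps=[[0, 0, -0.15, 0, 1], [0, 0, -0.4, 0, 1], [0, 0, -0.7, 0, 1], [0, 0, -1, 0, 1], [0, 0, -1, 0, 1], [0, 0, -1, 0, 1]])

```text
clock: 20.37
position: [0.5399, -0.1289, 0.2481]
tcp_rot: [[0.998, -0.063, 0.004], [-0.063, -0.998, -0.0], [0.004, -0.0, -1.0]]
force: [-0.6, 0.7, -0.2]
gripper_width: 0.0852
grip_force: 0.0
```

Call:
drive_tool(steps=[[-0.3, 0, -0.1, 0, 1], [-0.6, 0, -0.2, 0, 1], [-0.9, 0, -0.3, 0, 1], [-0.9, 0, -0.3, 0, 1], [-0.9, 0, -0.3, 0, 1], [-0.9, 0, -0.3, 0, 1]])

```text
clock: 20.87
position: [0.4312, -0.1204, 0.2818]
tcp_rot: [[0.998, -0.061, 0.0], [-0.061, -0.998, 0.001], [0.0, -0.001, -1.0]]
force: [0.4, 0.8, -0.6]
gripper_width: 0.0854
grip_force: 0.0
```

```bash
python3 j.py; python3 - <<'E'
from m import *
s=cam('side','end_s.png');t=cam('top','end_t.png')
for thr in(120,140):
  for c,b in((s,(286,226,326,262)),(t,(298,160,340,198))):
    q=face(c,b,thr);W=np.array([onz(c,*p,.095)[:2] for p in q])*1000;print(thr,np.round(W).tolist())
# clamp axis: grey jaw pad front vs seam along axis in top view
O=np.array([549,44.]);yc=np.array([.063,.998])
print([int(t['color'][tuple(np.round(proj(t,[*( (O+yc*k+np.array([.998,-.063])*23)/1000),.095])).astype(int)[::-1])].mean()) for k in range(36,-60,-3)])
E
python3 go.py 538 -128 240 -93.6
```

```text
294 [215, 162, 121, 110, 112, 109, 111, 111, 111, 105, 91, 103, 118, 111, 89, 75, 77, 76, 74, 73, 70, 72, 72, 72, 74, 73, 70, 72, 71, 71, 69, 71]
295 [217, 166, 123, 110, 109, 112, 109, 110, 107, 99, 83, 109, 130, 123, 89, 73, 70, 69, 68, 70, 70, 66, 65, 69, 69, 69, 69, 64, 67, 66, 70, 70]
296 [217, 166, 123, 112, 113, 110, 109, 110, 105, 94, 79, 111, 132, 125, 89, 74, 67, 69, 72, 71, 69, 70, 68, 71, 69, 68, 68, 70, 66, 67, 67, 69]
297 [218, 177, 124, 112, 110, 110, 112, 111, 108, 96, 77, 112, 134, 127, 92, 72, 70, 68, 68, 69, 70, 65, 68, 68, 66, 67, 67, 65, 66, 66, 64, 64]
120 [[519.0, 88.0], [579.0, 87.0], [575.0, 5.0], [514.0, -7.0]]
120 [[581.0, 76.0], [576.0, 9.0], [519.0, 13.0], [522.0, 80.0]]
140 [[521.0, 82.0], [577.0, 79.0], [575.0, 10.0], [518.0, 11.0]]
140 [[578.0, 40.0], [574.0, 9.0], [520.0, 13.0], [523.0, 43.0]]
[120, 164, 159, 157, 158, 160, 158, 157, 156, 156, 155, 155, 94, 164, 165, 162, 160, 160, 159, 158, 150, 159, 158, 159, 115, 123, 109, 127, 117, 118, 134, 134]
need [ 0.891 -0.005  0.344] turn -0.001 pos [ 431.4 -121.6  281.5] ang -93.65 w 0.085 F [0.1 0.  0.2] t 21.0167 j7 -75.1658206729252 grip 0.0
```

The two halves measure one flush, aligned 72 mm block, and the jaw is unchanged after the release. Handing in.

```bash
python3 -c "
from bench import manip
print(manip.hand_in())"
```

```text
the job is handed in; nothing more can be done
None
```

The larger half is upright in the clamp, in line with the fixed half and hollow side towards it. The clamp took nine full squeezes; the last four moved the jaw no further. The arm is clear, and I handed in the job at about 21 s; no verdict was returned.

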